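# Centre the egg cup on its pedestal stand

## Task

The egg cup with the boiled egg stands off-centre on its little round pedestal stand. Nudge it to the middle of the stand with slow, very light touches of the fingers low on its foot, until it stands upright with an even margin all round. Do not pinch or lift it, do not tip it or push it off, and leave the stand and everything else where they are.

Things in the scene. Friction and masses are not known exactly. Their poses are not given: they have to be found in the camera images.
- egg_cup: White ceramic egg cup with a brown egg fixed in it, one rigid round piece, 68 mm tall, about 0.12 kg. Origin: centre of its underside, z up. Its widest part is the foot; above it a thin stem (20 mm wide at 18 to 22 mm) and the bowl, 47 mm in diameter, rim at 46 mm; the egg rises above that. It starts 16 to 24 mm from the stand's centre, in any direction.
- egg_cup_foot (a point): Centre of the egg cup's foot, 10 mm above its underside. The foot's rim is 54 mm in diameter from 5 to 14 mm above the underside; below it tapers to a bearing face of only 40 mm. A level push on this rim (about 1 N) slides the cup, and it stops when the push stops; a push at the bowl or egg rocks it over. Press it with no more than 5 N.
- stand: Dark wooden round pedestal stand, loose, 0.8 kg, 38 mm tall, flat rimless round top plate 104 mm in diameter and 7 mm thick, on a narrow stem with an 84 mm foot. Origin: centre of its underside, z up; the top surface, on which the egg cup stands, is 38 mm above the origin (50 mm above the worktop).
- board: Pale wooden breakfast board 240 x 340 x 12 mm (x, y, z), fixed to the worktop. Origin: centre of its underside; its top is 12 mm above the worktop. The stand stands on its left or right half, the coffee cup on the other.
- coffee_cup: White espresso cup with a handle, 64 x 91 x 50 mm, standing on the board about 160 mm from the stand. Origin: underside, centre of the 91 mm length. Leave alone.
- teaspoon: Steel teaspoon 132 x 28 x 11 mm lying along the board's edge nearest the robot. Origin: centre of its underside, x along the spoon. Leave alone.
- timer: White wind-up kitchen timer, round, 60 mm in diameter, 54 mm tall, on the worktop behind the board. Origin: centre of its underside. Leave alone.
- matches: Orange matchbox 53 x 36 x 15 mm on the worktop behind the board. Origin: centre of its underside. Leave alone.
- tea_candle: Tealight candle, 38 mm in diameter, 16 mm tall, on the worktop behind the board. Origin: centre of its underside. Leave alone.

How it is judged:
On the way:
1. the fingers touch the egg cup (contact force between the fingers and egg_cup above 0.05 N).
At the end, for the whole second after the job is handed in: The egg cup stands upright (within 0.06 rad) and at rest on the stand's top, its axis within 7 mm of the stand's centre; the stand is upright and within 20 mm of where it was (horizontal distance between egg_cup and stand below 0.007 m and z of egg_cup in the frame of stand between 0.035 and 0.041 m and angle between each of egg_cup, stand's own z axis and vertical below 0.06 rad and linear speed of egg_cup below 0.01 m/s and distance of stand from where it was at the start of the episode below 0.02 m); the robot touches nothing.
It fails at once if the egg cup is tipped by more than 0.3 rad or pushed off the stand (angle between egg_cup's own z axis and vertical above 0.3 rad or z of egg_cup in the frame of stand below 0.03 m or horizontal distance between egg_cup and stand above 0.045 m).
It fails at once if the egg cup is lifted 10 mm or more off the stand (z of egg_cup in the frame of stand above 0.048 m).
It fails at once if the robot or its fingers press or hit the egg cup with more than 5 N (contact force between any of the arm, the fingers and egg_cup above 5 N).
It fails at once if the stand is shifted more than 20 mm or tipped (distance of stand from where it was at the start of the episode above 0.02 m or angle between stand's own z axis and vertical above 0.2 rad).
It fails at once if a bystander is shifted more than 20 mm or tipped (distance of any of coffee_cup, teaspoon, timer, matches, tea_candle from where it was at the start of the episode above 0.02 m or angle between any of coffee_cup, timer's own z axis and vertical above 0.4 rad).
It also fails if it takes over 48 s, if anything falls off the work surface, if the arm or the gripper's body presses on something with over 40 N, if the wrist force passes 120 N, or if a joint passes its speed limit or range.

## Robot

A 6-joint arm with a two-finger parallel gripper is mounted at the origin on a cart in front of the work surface, level with it; the furniture and walls round the work are solid. World frame = base frame: x ahead of the robot, y to its left, z up, the work surface at z = 0. Lengths are in m, angles in rad, forces in N, time in s.
With the tool pointing down it reaches from about 0.375 to 0.9 m from the base axis. Payload 3.1 kg.
Tool frame: the origin (TCP) lies between the finger pads; the fingertips stand 17 mm ahead of it and the grasp point (between the pads) lies 2 mm behind it (robot.nose_length is the distance from the TCP to the fingertips, in m); z points along the fingers, y is the line along which they close (so a half turn about z gives the same grasp; the last joint's range is limited). The gripper opens to 87 mm and grips with 3 to 60 N. Pads are 19 mm wide; open, the fingers measure 117 mm over their backs; the gripper's body (75 mm by 190 mm) begins 51 mm behind the grasp point.
Start: joints at [-1.409, 0.527, 1.433, -0, 1.181, -0.178], TCP at [0.208, -0.589, 0.24] pointing down, gripper open.
Joint ranges: [-3.08, 3.08], [-0.75, 2.2], [0.22, 2.44], [-1.43, 4.57], [0, 2.65], [-2.85, 2.85]. Speed limits (rad/s): [2.79, 2.79, 3.14, 3.14, 3.14, 3.14].

## Interface

Orientations are given as a unit quaternion [x, y, z, w].
In Python, from rig import robot, cams gives the robot as it stands.
- The arm moves only by the shell command python3 -m pendant 'ROWS' [FORCE]. ROWS is JSON, a list of rows, each an object with "jaw": the opening, from 0 (shut) to 1 (fully open); "linear": the shift along the tool's x, y, z in cm, a list of three; "twist": the turn about the tool's z in degrees. A call has 1 to 12 rows; each row shifts and turns the commanded pose from where the row before left it, along the tool's axes as they then stand; what a row does not reach is not made up. A row lasts 1/12 s, in which the tool goes at most 41.7 mm and 7.16 degrees, less where a joint would pass 70% of its speed; a pose out of reach is approached as far as the arm can. A call is refused whole if a number of a shift passes 4.17 or a number of a turn 7.16, either way. A call with a gripper value outside its range is refused whole. The fingers move at their own pace and stop on an object; FORCE is the grip in N (left out, the last holds). Time passes only in rows, so rows that do not move let the fingers close. It gives the time, the measured TCP pose, the force, the opening and the grip force at its end, in the units of the state.
- robot.get_obs(): the state, without advancing time (a new reading comes with each control period).
- cams.camera(name): name is "scene" or "top" or "wrist"; returns a dict with "color" (420x560x3 uint8, blue, green, red), "depth" (420x560 float32, m along the optical axis (not along the pixel's ray), 0 where there is no reading), "fov_y" (degrees; the focal length in pixels is half the picture's height over the tangent of half this angle, whatever the lens; pixels are square), "cx", "cy" (the principal point, pixels), "view" (4x4, takes a point from world to camera coordinates). Camera axes: x right, y down, z forward; pixel columns grow to the right and rows downward; lengths in m; the calibration is good to about 2 mm. A picture is of the moment at which its call begins.
- robot.hand_in(): hands the job in; it is judged then, once.
The state is a dict: "time": time; "q": joint angles; "joint_velocities": joint speeds; "joint_torque": joint torques, N m; "position": TCP position; "tool_rot": TCP orientation; "ft_force": force on the tool from outside, world axes, zero at the start; "moment": the same for the moment, N m; "grip_width": finger opening in m; "grip_force": force on a finger pad.
Only numpy, scipy, OpenCV 4.12 (cv2) and the standard library are available. Lean on these libraries where they do the work, as an engineer would, in place of code of your own. Each camera call takes 0.05 s, during which the arm holds its last target. There are 200 camera calls.

## Working session

There is one attempt and no reset: what is moved stays moved. The work goes in short steps, Python scripts to look and compute and a shell command to move; the robot and the scene stay as the last step left them, time stands still between calls to the robot, and variables do not carry over. Pictures are saved under pics/ and viewed, at most 10 in all, crops included, and the job is handed in when it is done.

```bash
mkdir -p pics; python3 - <<'E'
from rig import robot,cams
import cv2,numpy as np
o=robot.get_obs();print(o['time'],o['position'],o['tool_rot'],o['grip_width'],robot.nose_length)
a=cams.camera('top');b=cams.camera('scene')
cv2.imwrite('pics/top.png',a['color']);cv2.imwrite('pics/scene.png',b['color'])
np.savez('pics/d.npz',d=a['depth'],v=a['view'],f=a['fov_y'],cx=a['cx'],cy=a['cy'],d2=b['depth'],v2=b['view'],f2=b['fov_y'],c2=[b['cx'],b['cy']])
print(a['view'],a['fov_y'],b['view'],b['fov_y'])
E
```

```text
0.0 [ 0.20822114 -0.58854706  0.2385657 ] [ 9.85599798e-01  1.69091180e-01  1.51188480e-05 -1.10007494e-03] 0.08730039203391192 0.017
[[-0.01481086 -0.99962365 -0.02309111  0.11739355]
 [-0.99274971  0.01745618 -0.1189256   0.59073728]
 [ 0.11928392  0.02116231 -0.99263463  0.85981859]
 [ 0.          0.          0.          1.        ]] 53.519515994448994 [[-0.43597208 -0.89973578  0.02009652  0.35104557]
 [-0.6839192   0.31671713 -0.65722507  0.39450995]
 [ 0.58496399 -0.30027618 -0.7534264   0.61634471]
 [ 0.          0.          0.          1.        ]] 45.99815753954843
```

View pics/top.png

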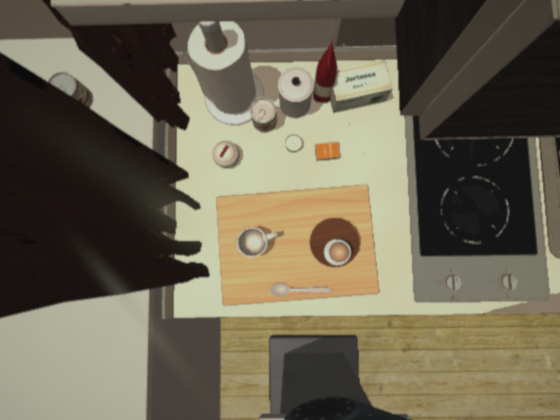

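View pics/scene.png

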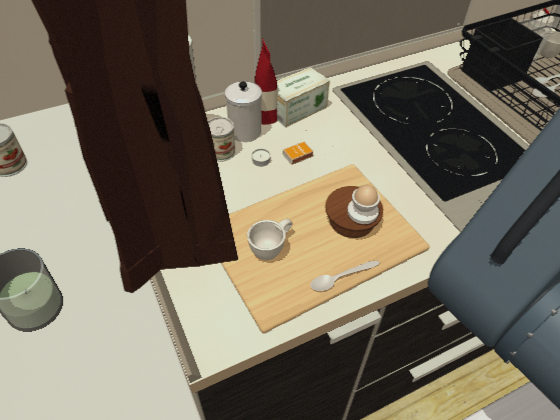

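The top view shows the stand's plate around (334,242) and the cup around (338,251), displaced mainly towards the robot. The coffee cup is at (255,242), the spoon at (300,289). Next I measure both from depth.

```bash
cat > h.py <<'E'
import numpy as np, cv2
from scipy.optimize import least_squares
def cloud(c):
    d=c['depth'];f=d.shape[0]/2/np.tan(np.radians(c['fov_y'])/2)
    v,u=np.indices(d.shape)
    P=np.stack([(u-c['cx'])/f*d,(v-c['cy'])/f*d,d],-1)
    V=c['view'];W=(P-V[:3,3])@V[:3,:3]
    W[d<=0]=np.nan
    return W
def circ(p,r):
    s=least_squares(lambda c:np.hypot(*(p-c).T)-r,np.median(p,0),loss='soft_l1',f_scale=.002)
    return s.x,np.sqrt(np.mean(s.fun**2))
E
python3 - <<'E'
from h import *
z=np.load('pics/d.npz')
for c in (dict(depth=z['d'],view=z['v'],fov_y=z['f'],cx=z['cx'],cy=z['cy']),dict(depth=z['d2'],view=z['v2'],fov_y=z['f2'],cx=z['c2'][0],cy=z['c2'][1])):
    W=cloud(c)
    m=(np.abs(W[...,0]-.46)<.15)&(np.abs(W[...,1]+.11)<.09)&(W[...,2]>.03)
    p=W[m];print(len(p),np.histogram(p[:,2],np.arange(.03,.13,.005))[0])
    for lo,hi in((.046,.053),(.06,.066),(.09,.1),(.10,.125)):
        q=p[(p[:,2]>lo)&(p[:,2]<hi)]
        if len(q): print(lo,len(q),np.median(q[:,2]),q.min(0),q.max(0))
    # stand edge: outline of plate-level points
    q=p[(p[:,2]>.044)&(p[:,2]<.054)][:,:2]
    def cost(x):
        r=np.hypot(*(q-x).T); return np.percentile(r,97)
    from scipy.optimize import minimize
    s=minimize(cost,(q.min(0)+q.max(0))/2,method='Nelder-Mead');print('stand',s.x,s.fun)
    e=p[(p[:,2]>.1)]
    s=least_squares(lambda a:np.hypot(*(e[:,:2]-a[:2]).T)**2+(e[:,2]-a[2])**2-a[3]**2,[*e[:,:2].mean(0),.1,.02]);print('egg',s.x,e[:,2].max())
    n=(W[...,2]>.2)&(W[...,0]>.2)&(W[...,0]<.75)&(W[...,1]<.25)&(W[...,1]>-.5);t=W[n]
    if len(t):print('high',len(t),np.percentile(t,[1,50,99],axis=0))
E
```

```text
8231 [  0   0   0 162 279   1   0   2   0   0   0   0   5  32   6  15   2   0
   0]
0.046 426 0.05048779396193793 [ 0.46754052 -0.05413361  0.0462855 ] [ 0.56148177 -0.02009691  0.05298474]
0.09 37 0.09669801846297862 [ 0.47626456 -0.0297038   0.09322389] [ 0.51170772 -0.02006624  0.09915111]
0.1 23 0.10639486367221326 [ 0.48212779 -0.02488341  0.10050533] [ 0.50752449 -0.02016716  0.11142112]
stand [ 0.51641396 -0.02742729] 0.04324663063810579
egg [-1.25143122 -0.03508917  0.66503043 -1.82905853] 0.7669136314408787
high 30694 [[ 0.25954881 -0.09804464  0.26146844]
 [ 0.59595024 -0.00812021  0.65829656]
 [ 0.67669931  0.24081153  0.76711919]]
197 [  0   0   4 119  21   1  27   4   0   0   0   0   8   7   2   4   0   0
   0]
0.046 139 0.04884940587764263 [ 0.46733514 -0.05557494  0.04602052] [ 0.56472802 -0.02021002  0.05134607]
0.06 30 0.06324764794737923 [ 0.47458636 -0.0334685   0.0609381 ] [ 0.49368246 -0.02000425  0.06577051]
0.09 15 0.09478870472788137 [ 0.47800297 -0.03037393  0.09357815] [ 0.49583209 -0.02035817  0.09949325]
0.1 6 0.10624990957234988 [ 0.48653049 -0.02641222  0.10179367] [ 0.49513871 -0.02070874  0.10947571]
stand [ 0.51737921 -0.02385947] 0.047360601697958984
egg [ 0.49743741 -0.00801867  0.09462009  0.01981883] 0.10947570534841966
high 11078 [[0.20066217 0.01108044 0.25550881]
 [0.23012764 0.05992721 0.36399287]
 [0.26128461 0.1013418  0.44231289]]
```

```bash
cat >> h.py <<'E'
from scipy.optimize import minimize
def measure(c,s0=(.515,0)):
    W=cloud(c);p=W[(np.hypot(W[...,0]-s0[0],W[...,1]-s0[1])<.062)&(W[...,2]>.03)&(W[...,2]<.125)]
    q=p[(p[:,2]>.045)&(p[:,2]<.054)][:,:2]
    # minimal enclosing-ish circle
    (cx,cy),r=cv2.minEnclosingCircle(q.astype(np.float32))
    s=minimize(lambda x:np.percentile(np.hypot(*(q-x).T),97),(q.min(0)+q.max(0))/2,method='Nelder-Mead')
    print('stand',np.round([cx,cy,r],4),np.round([*s.x,s.fun],4),len(q))
    for lo,hi in((.06,.067),(.085,.099)):
        t=p[(p[:,2]>lo)&(p[:,2]<hi)]
        if len(t)>5:
            (x,y),r=cv2.minEnclosingCircle(t[:,:2].astype(np.float32));print(lo,len(t),np.round([x,y,r],4),t.min(0).round(4),t.max(0).round(4))
    e=p[p[:,2]>.1]
    s=least_squares(lambda a:(e[:,0]-a[0])**2+(e[:,1]-a[1])**2+(e[:,2]-a[2])**2-a[3]**2,[*e.mean(0)-[0,0,.02],.02])
    print('egg',s.x.round(4),e[:,2].max().round(4),len(e))
    return p
E
python3 - <<'E'
from h import *
z=np.load('pics/d.npz')
for c in (dict(depth=z['d'],view=z['v'],fov_y=z['f'],cx=z['cx'],cy=z['cy']),dict(depth=z['d2'],view=z['v2'],fov_y=z['f2'],cx=z['c2'][0],cy=z['c2'][1])):
    measure(c)
    V=c['view'];print('cam',-V[:3,:3].T@V[:3,3])
    W=cloud(c);
    for (u,v) in ((150,150),(100,230),(190,270),(140,40),(200,200)):print(u,v,W[v,u].round(3))
E
```

```text
stand [ 0.5149 -0.0034  0.0519] [ 0.515  -0.0038  0.0511] 1362
0.06 92 [ 0.4945 -0.0065  0.0268] [ 0.468  -0.0228  0.0607] [0.5211 0.0192 0.0669]
0.085 117 [ 0.4943 -0.0072  0.0235] [ 0.4725 -0.0297  0.0921] [0.5159 0.0159 0.099 ]
egg [ 0.4945 -0.007   0.1003  0.0181] 0.1212 310
cam [0.48563043 0.08884162 0.92645024]
150 150 [0.649 0.297 0.317]
100 230 [0.519 0.302 0.462]
190 270 [0.467 0.255 0.232]
140 40 [0.795 0.297 0.372]
200 200 [0.616 0.289 0.003]
stand [ 0.5177 -0.0016  0.0542] [ 0.5164 -0.0028  0.0514] 1160
0.06 324 [ 0.4954 -0.0064  0.0273] [ 0.4698 -0.0335  0.06  ] [0.5215 0.0197 0.0669]
0.085 208 [ 0.496  -0.007   0.0235] [ 0.4737 -0.0304  0.0851] [0.5181 0.0158 0.099 ]
egg [ 0.4968 -0.0071  0.0988  0.0178] 0.119 327
cam [0.06231953 0.37597383 0.71659741]
150 150 [0.479 0.324 0.345]
100 230 [0.608 0.412 0.1  ]
190 270 [ 0.548  0.298 -0.002]
140 40 [0.462 0.313 0.484]
200 200 [0.46  0.283 0.262]
```

Both cameras agree: stand is at about (0.5155, -0.0035) and the cup at (0.4955, -0.007), so the push is about 20 mm at 10° yaw. I'll push with both fingertips half apart as a V, cupping the foot rim from behind. First I travel high.

```bash
python3 -m pendant '[{"jaw":0.35,"linear":[2.03,-2.31,0],"twist":0},{"jaw":0.35,"linear":[2.03,-2.31,0],"twist":0},{"jaw":0.35,"linear":[2.03,-2.31,0],"twist":0},{"jaw":0.35,"linear":[2.03,-2.31,0],"twist":0},{"jaw":0.35,"linear":[2.03,-2.31,0],"twist":0},{"jaw":0.35,"linear":[2.03,-2.31,0],"twist":0},{"jaw":0.35,"linear":[2.03,-2.31,0],"twist":0},{"jaw":0.35,"linear":[2.03,-2.31,0],"twist":0},{"jaw":0.35,"linear":[2.03,-2.31,0],"twist":0},{"jaw":0.35,"linear":[2.03,-2.31,0],"twist":0}]'
python3 -m pendant '[{"jaw":0.35,"linear":[2.03,-2.31,0],"twist":0},{"jaw":0.35,"linear":[2.03,-2.31,0],"twist":0},{"jaw":0.35,"linear":[2.03,-2.31,0],"twist":0},{"jaw":0.35,"linear":[2.03,-2.31,0],"twist":0},{"jaw":0.35,"linear":[2.03,-2.31,0],"twist":0},{"jaw":0.35,"linear":[2.03,-2.31,0],"twist":0},{"jaw":0.35,"linear":[2.03,-2.31,0],"twist":0},{"jaw":0.35,"linear":[2.03,-2.31,0],"twist":0},{"jaw":0.35,"linear":[2.03,-2.31,0],"twist":4.9},{"jaw":0.35,"linear":[2.03,-2.31,0],"twist":4.9},{"jaw":0.35,"linear":[0,0,0],"twist":0},{"jaw":0.35,"linear":[0,0,0],"twist":0}]'
python3 - <<'E'
from rig import robot,cams
import cv2
from h import *
from scipy.spatial.transform import Rotation as R
o=robot.get_obs();x=R.from_quat(o['tool_rot']).as_matrix();print(o['position'],np.degrees(np.arctan2(x[1,0],x[0,0])),x[:,2])
c=cams.camera('wrist');cv2.imwrite('pics/w1.png',c['color']);
try: measure(c)
except Exception as e: print(e)
E
```

```text
time: 0.93
position: [0.3229, -0.3021, 0.2393]
tool_rot: [0.986, 0.169, -0.0, -0.0]
ft_force: [1.3, -0.4, -0.2]
grip_width: 0.0329
grip_force: 0.0
time: 1.93
position: [0.4396, -0.0182, 0.2393]
tool_rot: [0.996, 0.087, -0.0, 0.0]
ft_force: [0.1, -0.8, -0.5]
grip_width: 0.0303
grip_force: 0.0
[ 0.43956795 -0.01819571  0.23932617] 9.946571516984617 [-6.14666843e-04 -1.33783051e-04 -9.99999802e-01]
stand [ 0.5157 -0.0045  0.0521] [ 0.5161 -0.0045  0.051 ] 7168
0.06 236 [ 0.495  -0.008   0.0269] [ 0.476  -0.0347  0.0616] [0.5217 0.0186 0.0663]
0.085 660 [ 0.4949 -0.0082  0.0234] [ 0.4718 -0.0311  0.0931] [0.5182 0.0151 0.0989]
egg [ 0.495  -0.0082  0.099   0.0185] 0.12 1820
```

View pics/w1.png

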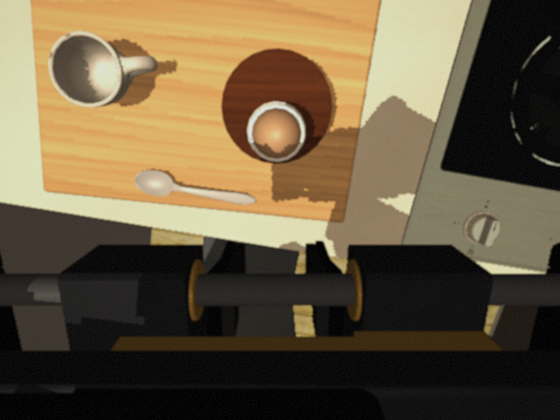

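The wrist view shows the cup at (277,132) directly below the stand's centre (277,105), and midway between the fingers. So the push line is along tool x, about 21 mm. I descend behind the cup.

```bash
python3 -m pendant '[{"jaw":0.35,"linear":[0,0,2.5],"twist":0},{"jaw":0.35,"linear":[0,0,2.5],"twist":0},{"jaw":0.35,"linear":[0,0,2.5],"twist":0},{"jaw":0.35,"linear":[0,0,2.5],"twist":0},{"jaw":0.35,"linear":[0,0,2.5],"twist":0},{"jaw":0.35,"linear":[0,0,2],"twist":0},{"jaw":0.35,"linear":[0,0,1],"twist":0},{"jaw":0.35,"linear":[0,0,0.7],"twist":0},{"jaw":0.35,"linear":[0,0,0.2],"twist":0},{"jaw":0.35,"linear":[0,0,0],"twist":0},{"jaw":0.35,"linear":[0,0,0],"twist":0}]'
python3 - <<'E'
from rig import robot,cams
import cv2
from h import *
o=robot.get_obs();print(o['time'],o['position'],o['ft_force'])
c=cams.camera('scene');cv2.imwrite('pics/s2.png',cv2.resize(c['color'][150:270,260:420],(800,600),interpolation=cv2.INTER_CUBIC))
E
```

```text
time: 2.9
position: [0.4398, -0.02, 0.076]
tool_rot: [0.996, 0.084, 0.0, 0.0]
ft_force: [0.6, 0.2, -0.1]
grip_width: 0.0304
grip_force: 0.0
2.9 [ 0.43981843 -0.02002458  0.07604761] [ 0.6168268   0.18511312 -0.13344942]
```

View pics/s2.png

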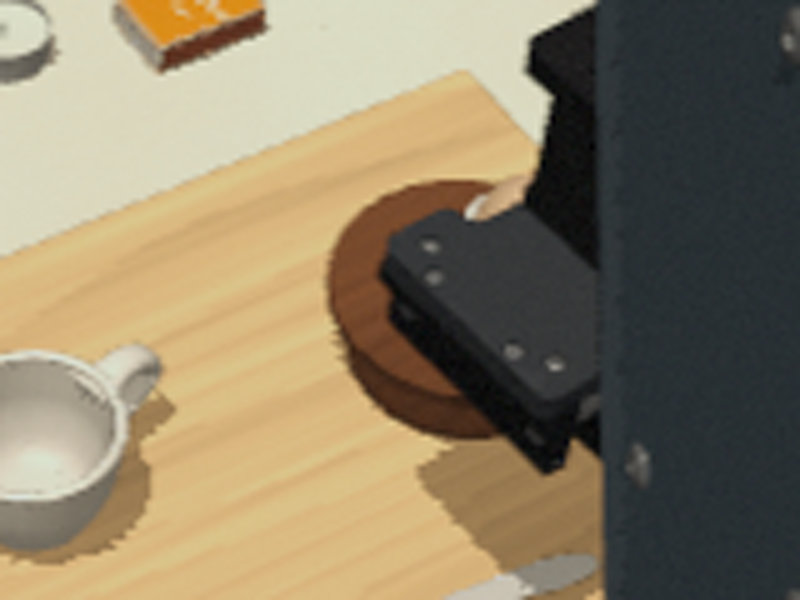

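The scene view is blocked by the gripper, which is above the spoon side of the plate. The wrist camera and readings will guide the push. I make a small lateral and height correction, then measure from the wrist.

```bash
python3 -m pendant '[{"jaw":0.35,"linear":[0,0,0],"twist":0},{"jaw":0.35,"linear":[0.3,-0.1,0.05],"twist":0},{"jaw":0.35,"linear":[0.3,-0.1,0.05],"twist":0},{"jaw":0.35,"linear":[0,0,0],"twist":0},{"jaw":0.35,"linear":[0,0,0],"twist":0}]'
python3 - <<'E'
from rig import robot,cams
import cv2
from h import *
o=robot.get_obs();print(o['time'],o['position'],o['ft_force'])
c=cams.camera('wrist');cv2.imwrite('pics/w2.png',c['color'])
try: measure(c,(.516,-.0045))
except Exception as e: print(e)
E
```

```text
time: 3.37
position: [0.4456, -0.0163, 0.0747]
tool_rot: [0.996, 0.085, 0.0, 0.0]
ft_force: [-0.4, -0.6, 0.8]
grip_width: 0.0306
grip_force: 0.0
3.3667 [ 0.44558208 -0.01629201  0.07472541] [-0.41944631 -0.59610852  0.80978582]
stand [ 0.516  -0.0049  0.0521] [ 0.5173 -0.0047  0.0505] 25731
0.06 577 [ 0.5071 -0.0052  0.0238] [ 0.5007 -0.0282  0.0614] [0.5222 0.0178 0.066 ]
0.085 2926 [ 0.4954 -0.0084  0.0234] [ 0.4725 -0.0316  0.0935] [0.5186 0.0147 0.099 ]
egg [ 0.4952 -0.0087  0.0995  0.0182] 0.1248 9412
```

View pics/w2.png

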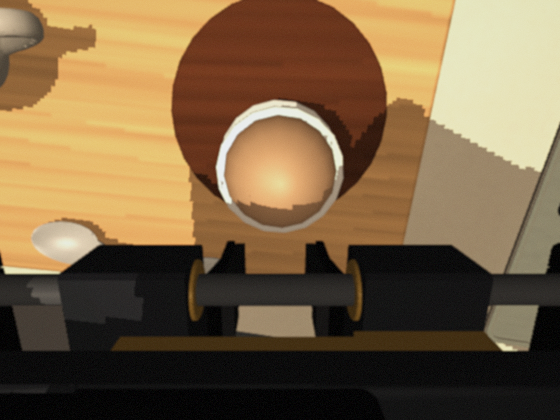

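The cup (rim centre at (280,165)) is aligned midway between the fingers, and the measured gap to contact is about 18 mm. I close most of it, then creep.

```bash
python3 -m pendant '[{"jaw":0.35,"linear":[0.3,0,0],"twist":0},{"jaw":0.35,"linear":[0.3,0,0],"twist":0},{"jaw":0.35,"linear":[0.3,0,0],"twist":0},{"jaw":0.35,"linear":[0.2,0,0],"twist":0},{"jaw":0.35,"linear":[0.1,0,0],"twist":0},{"jaw":0.35,"linear":[0.07,0,0],"twist":0},{"jaw":0.35,"linear":[0.06,0,0],"twist":0},{"jaw":0.35,"linear":[0.06,0,0],"twist":0},{"jaw":0.35,"linear":[0.06,0,0],"twist":0},{"jaw":0.35,"linear":[0.06,0,0],"twist":0},{"jaw":0.35,"linear":[0.06,0,0],"twist":0},{"jaw":0.35,"linear":[0.06,0,0],"twist":0}]'
python3 -m pendant '[{"jaw":0.35,"linear":[0.06,0,0],"twist":0},{"jaw":0.35,"linear":[0.06,0,0],"twist":0},{"jaw":0.35,"linear":[0.06,0,0],"twist":0},{"jaw":0.35,"linear":[0.06,0,0],"twist":0},{"jaw":0.35,"linear":[0.06,0,0],"twist":0},{"jaw":0.35,"linear":[0.06,0,0],"twist":0},{"jaw":0.35,"linear":[0.06,0,0],"twist":0},{"jaw":0.35,"linear":[0.06,0,0],"twist":0},{"jaw":0.35,"linear":[0.06,0,0],"twist":0},{"jaw":0.35,"linear":[0.06,0,0],"twist":0}]'
cat > m.py <<'E'
from rig import robot,cams
from h import *
o=robot.get_obs();print(o['time'],o['position'],o['ft_force'])
measure(cams.camera('wrist'),(.516,-.0045))
E
python3 m.py
```

```text
time: 4.42
position: [0.4612, -0.0137, 0.0745]
tool_rot: [0.996, 0.084, -0.0, -0.0]
ft_force: [1.0, -0.5, 0.5]
grip_width: 0.0307
grip_force: 0.0
time: 5.25
position: [0.467, -0.0127, 0.0745]
tool_rot: [0.996, 0.084, -0.0, -0.0]
ft_force: [-0.5, -0.3, -0.8]
grip_width: 0.031
grip_force: 0.3
5.25 [ 0.46699777 -0.01265382  0.07451537] [-0.5188726  -0.27899302 -0.83042904]
stand [ 0.5162 -0.0049  0.0522] [ 0.5176 -0.0048  0.0504] 23606
0.06 1790 [ 0.491  -0.0061  0.0331] [ 0.4591 -0.0327  0.06  ] [0.524  0.0193 0.067 ]
0.085 2931 [ 0.4866 -0.0088  0.0339] [ 0.4545 -0.0368  0.085 ] [0.5204 0.0167 0.099 ]
egg [ 0.4845 -0.0092  0.0935  0.0288] 0.125 9784
```

Contact has begun: the rim has moved about 2 mm. I filter the fingers out of the measurement and continue.

```bash
python3 -m pendant '[{"jaw":0.35,"linear":[0.06,0,0],"twist":0},{"jaw":0.35,"linear":[0.06,0,0],"twist":0},{"jaw":0.35,"linear":[0.06,0,0],"twist":0},{"jaw":0.35,"linear":[0.06,0,0],"twist":0},{"jaw":0.35,"linear":[0.06,0,0],"twist":0},{"jaw":0.35,"linear":[0.06,0,0],"twist":0},{"jaw":0.35,"linear":[0.06,0,0],"twist":0},{"jaw":0.35,"linear":[0.06,0,0],"twist":0},{"jaw":0.35,"linear":[0.06,0,0],"twist":0},{"jaw":0.35,"linear":[0.06,0,0],"twist":0},{"jaw":0.35,"linear":[0,0,0],"twist":0}]'
cat > m.py <<'E'
from rig import robot,cams
from h import *
o=robot.get_obs();t=o['position'];print(o['time'],t,o['ft_force'])
W=cloud(cams.camera('wrist'));W=W[np.isfinite(W).all(-1)]
a=(W[:,:2]-t[:2])@[.985,.17]
p=W[(np.hypot(W[:,0]-.516,W[:,1]+.0045)<.06)&(W[:,2]>.045)&(W[:,2]<.122)]
a=(p[:,:2]-t[:2])@[.985,.17]
b=p[(p[:,2]>.09)&(p[:,2]<.099)&(a>16)] if 0 else p[(p[:,2]>.09)&(p[:,2]<.0985)&(a>.02)]
# outer bowl rim, radius 23.5 mm: fit outermost edge by angle
def rimfit(q,r):
    c=np.array([q[:,0].max()-r,(q[:,1].max()+q[:,1].min())/2])
    for _ in range(8):
        d=q-c;R=np.hypot(*d.T);g=np.round(np.degrees(np.arctan2(d[:,1],d[:,0]))/5)
        e=np.array([q[g==k][R[g==k].argmax()] for k in np.unique(g) if (g==k).sum()>2])
        c,rms=circ(e,r)
    return c,rms
c,e=rimfit(b[:,:2],.0233);q=p[p[:,2]<.054][:,:2];q=q[q[:,0]>.5];s,es=rimfit(q,.052)
print('cup',c.round(4),e.round(5),'stand',s.round(4),es.round(5),'to go',(s-c).round(4),'along',((c-t[:2])@[.985,.17]).round(4))
E
python3 m.py
```

```text
time: 6.22
position: [0.4732, -0.0117, 0.0746]
tool_rot: [0.996, 0.084, 0.0, 0.0]
ft_force: [-0.5, 0.1, 0.0]
grip_width: 0.0305
grip_force: 0.2
6.2167 [ 0.47322388 -0.01169118  0.07456221] [-0.48980621  0.11224191  0.0169466 ]
cup [ 0.5028 -0.0057] 0.00051 stand [ 0.516  -0.0051] 0.00338 to go [0.0132 0.0007] along 0.0301
```

```bash
python3 -m pendant '[{"jaw":0.35,"linear":[0.06,0.01,0],"twist":0},{"jaw":0.35,"linear":[0.06,0.01,0],"twist":0},{"jaw":0.35,"linear":[0.06,0.01,0],"twist":0},{"jaw":0.35,"linear":[0.06,0.01,0],"twist":0},{"jaw":0.35,"linear":[0.06,0.01,0],"twist":0},{"jaw":0.35,"linear":[0.06,0.01,0],"twist":0},{"jaw":0.35,"linear":[0.06,0.01,0],"twist":0},{"jaw":0.35,"linear":[0.06,0.01,0],"twist":0},{"jaw":0.35,"linear":[0.06,0,0],"twist":0},{"jaw":0.35,"linear":[0.06,0,0],"twist":0},{"jaw":0.35,"linear":[0.06,0,0],"twist":0},{"jaw":0.35,"linear":[0.06,0,0],"twist":0}]'
python3 -m pendant '[{"jaw":0.35,"linear":[0.06,0,0],"twist":0},{"jaw":0.35,"linear":[0.06,0,0],"twist":0},{"jaw":0.35,"linear":[0.06,0,0],"twist":0},{"jaw":0.35,"linear":[0.06,0,0],"twist":0},{"jaw":0.35,"linear":[0.05,0,0],"twist":0},{"jaw":0.35,"linear":[0.05,0,0],"twist":0},{"jaw":0.35,"linear":[0.04,0,0],"twist":0},{"jaw":0.35,"linear":[0,0,0],"twist":0}]'
python3 m.py
```

```text
time: 7.27
position: [0.4803, -0.0112, 0.0746]
tool_rot: [0.996, 0.084, 0.0, 0.0]
ft_force: [-1.4, 0.1, -0.6]
grip_width: 0.0307
grip_force: 0.3
time: 7.93
position: [0.4841, -0.0106, 0.0746]
tool_rot: [0.996, 0.084, 0.0, 0.0]
ft_force: [-1.0, -0.4, -0.1]
grip_width: 0.0302
grip_force: 0.2
7.9333 [ 0.48412671 -0.01061335  0.07456216] [-0.95481924 -0.44353117 -0.09978333]
cup [ 0.5136 -0.0047] 0.00021 stand [ 0.516 -0.005] 0.00344 to go [ 0.0024 -0.0004] along 0.0301
```

About 2 mm is left. I finish that, back straight off, rise, and check.

```bash
python3 -m pendant '[{"jaw":0.35,"linear":[0.05,0,0],"twist":0},{"jaw":0.35,"linear":[0.05,0,0],"twist":0},{"jaw":0.35,"linear":[0.05,0,0],"twist":0},{"jaw":0.35,"linear":[0.05,0,0],"twist":0},{"jaw":0.35,"linear":[0,0,0],"twist":0},{"jaw":0.35,"linear":[-0.1,0,0],"twist":0},{"jaw":0.35,"linear":[-0.3,0,0],"twist":0},{"jaw":0.35,"linear":[-0.8,0,0],"twist":0},{"jaw":0.35,"linear":[-1.2,0,0],"twist":0},{"jaw":0.35,"linear":[-1.2,0,0],"twist":0},{"jaw":0.35,"linear":[0,0,0],"twist":0}]'
python3 -m pendant '[{"jaw":0.35,"linear":[0,0,-1],"twist":0},{"jaw":0.35,"linear":[0,0,-2.5],"twist":0},{"jaw":0.35,"linear":[0,0,-2.5],"twist":0},{"jaw":0.35,"linear":[0,0,-2.5],"twist":0},{"jaw":0.35,"linear":[0,0,-2.5],"twist":0},{"jaw":0.35,"linear":[0,0,-2.5],"twist":0},{"jaw":0.35,"linear":[0,0,-1.5],"twist":0},{"jaw":0.35,"linear":[0,0,0],"twist":0},{"jaw":0.35,"linear":[0,0,0],"twist":0}]'
python3 - <<'E'
from rig import robot,cams
from h import *
for n in('wrist','scene'):
    c=cams.camera(n);measure(c,(.516,-.0045))
    if n=='wrist':cv2.imwrite('pics/w3.png',c['color'])
E
```

```text
time: 8.9
position: [0.4466, -0.0158, 0.0744]
tool_rot: [0.996, 0.084, -0.003, -0.001]
ft_force: [-1.3, 0.1, 0.4]
grip_width: 0.0306
grip_force: 0.0
time: 9.65
position: [0.451, -0.0164, 0.2252]
tool_rot: [0.996, 0.084, 0.001, 0.0]
ft_force: [-0.2, -0.6, 0.5]
grip_width: 0.0304
grip_force: 0.0
stand [ 0.5156 -0.0047  0.052 ] [ 0.516  -0.0048  0.051 ] 7428
0.06 203 [ 0.5152 -0.004   0.027 ] [ 0.4884 -0.0306  0.0611] [0.5419 0.0224 0.066 ]
0.085 754 [ 0.5153 -0.0041  0.0233] [ 0.4923 -0.027   0.0935] [0.5386 0.0189 0.099 ]
egg [ 0.5153 -0.0041  0.0991  0.0184] 0.1195 2068
stand [ 0.5175 -0.0034  0.053 ] [ 0.5163 -0.003   0.0512] 1271
0.06 311 [ 0.5163 -0.0022  0.0272] [ 0.4901 -0.028   0.06  ] [0.5408 0.0237 0.0669]
0.085 203 [ 0.5163 -0.0025  0.0236] [ 0.4932 -0.0259  0.0851] [0.5391 0.0204 0.0987]
egg [ 0.5168 -0.0027  0.0995  0.0174] 0.1185 313
```

View pics/w3.png

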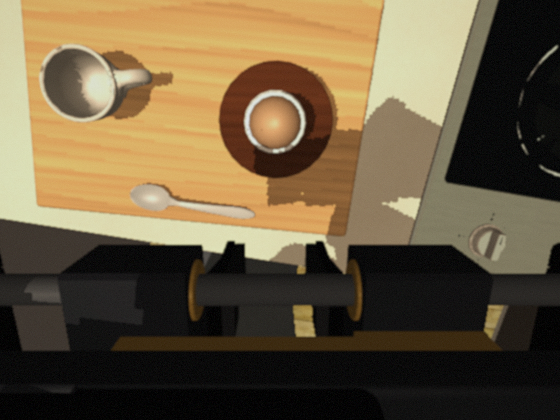

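The cup (275,122) stands upright in the middle of the plate (276,119). Both cameras put it within about 1 mm of the centre, the stand has not moved, and the arm is clear.

```bash
python3 -c "
from rig import robot
print(robot.hand_in())"
```

```text
the job is handed in; nothing more can be done
None
```

The egg cup stands upright within about 1 mm of the stand's centre by both cameras, the stand measured unmoved, the arm is clear, and the job is handed in (no verdict was returned).

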